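# Next dish onto the scale at the urchin stall

## Robot

A 6-joint arm with a two-finger parallel gripper is mounted at the origin on the work surface. World frame = base frame: x ahead of the robot, y to its left, z up, the work surface at z = 0. Lengths are in m, angles in rad, forces in N, time in s.
With the tool pointing down it reaches from about 0.325 to 0.9 m from the base axis. Payload 3.5 kg.
Tool frame: the origin (TCP) lies on the centre line of the jaws, within the pads' length; the fingertips stand 8 mm ahead of it and the grasp point (between the pads) lies 11 mm behind it; y points along the fingers, z is the direction in which the jaws open and shut, and the axes are right-handed (so a half turn about y gives the same grasp; the last joint's range is limited). The gripper opens to 85 mm and grips with 20 to 120 N. Pads are 22 mm wide; open, the fingers measure 114 mm over their backs; the gripper's body (76 mm by 85 mm) begins 54 mm behind the grasp point. The pads swing forward as they close: fully open they stand 13 mm farther back than shut.
Start: joints at [-1.257, 0.276, -0.026, 1.268, 0, 1.467], TCP at [0.253, -0.571, 0.239] pointing down, gripper open.
Joint ranges: [-3.12, 3.12], [-0.85, 1.88], [-1.08, 1.24], [-1.95, 2.15], [-1.57, 1.53], [-3.14, 3.14]. Speed limits (rad/s): [2.57, 2.57, 3.14, 3.14, 3.14, 3.14].

## Interface

Orientations are given as a 3x3 rotation matrix whose columns are the frame's x, y, z axes.
In Python, from bench import * gives the robot as it stands. The module is installed in compiled form; this text tells all that it offers.
- The arm moves only by the tool servo_tool, never from a script. Its argument "series" is a list of rows, each a list of 6 numbers: the shift along the tool's x, y, z as a fraction of full scale, then the turn, a rotation vector about the tool's x, y, z as a fraction of full scale. A call has 1 to 10 rows; each row shifts and turns the commanded pose from where the row before left it, along the tool's axes as they then stand; what a row does not reach is not made up. Full scale, the value 1, is 0.03 m for a shift and 2 rad for a turn. A row lasts 1/12 s, in which the tool goes at most 41.7 mm and 7.16 degrees, less where a joint would pass 70% of its speed; a pose out of reach is approached as far as the arm can. A call with a number of a shift or a turn outside -1 to 1 is refused whole. A call with a gripper value outside its range is refused whole. "claw" is the opening, from 0 (shut) to 1 (fully open), set as the call begins (left out, the last holds). The fingers move at their own pace and stop on an object; the grip force is fixed at half the most. Time passes only in rows, so rows that do not move let the fingers close. It gives the time, the measured TCP pose, the force and the opening at its end, in the units of the state.
- get_obs(): the state, without advancing time (a new reading comes with each control period).
- snapshot(name): name is "scene" or "top" or "wrist"; returns a dict with "color" (480x640x3 uint8, red, green, blue), "fx", "fy", "cx", "cy" (pixels), "D" ([k1, k2, p1, p2, k3] as OpenCV has them; the pictures are not rectified), "pose" (4x4, takes a point from camera to world coordinates). Camera axes: x right, y down, z forward; pixel columns grow to the right and rows downward; lengths in m; the calibration is good to about 2 mm. A picture is of the moment at which its call begins. There is no depth.
- hand_in(): hands the job in, once; it reports no verdict.
The state is a dict: "t": time; "joint_pos": joint angles; "dq": joint speeds; "joint_efforts": joint torques, N m; "tool_pos": TCP position; "eef_rot": TCP orientation; "contact_force": force on the tool from outside, world axes, zero at the start; "wrist_torque": the same for the moment, N m; "gripper_width": finger opening in m.
Only numpy, scipy, OpenCV 4.12 (cv2) and the standard library are available. Lean on these libraries where they do the work, as an engineer would, in place of code of your own. Each camera call takes 0.05 s, during which the arm holds its last target. There are 200 camera calls.

## Task

Take the top dish from the spring-loaded dish dispenser and set it gently (do not drop it), upright, on the middle of the weighing scale's steel platform, with its long side along the platform's long side. Take only that one dish: the rest of the stack stays in the dispenser, so that the spring lifts the next dish into the top place.

Things in the scene. Friction and masses are not known exactly. Their poses are not given: they have to be found in the camera images.
- dish_top_mid (a point): Centre (half-way up) of the top dish of three stacked in the dispenser: open white stoneware box shape, 110 mm long (x), 54 wide (y), 34 high (z up), 5 mm walls, flat base, 0.19 kg. Pinch it across its width at mid-length; fingertips over 17 mm below this point catch the dish beneath. Not the like dish on the table with an urchin in it.
- dish_next_mid (a point): Centre (half-way up) of the second dish in the stack, alike, directly under the top one (34 mm lower). The stack sits on a soft spring (55 N/m): it sinks if pushed down, and this dish rises about 34 mm by itself into the top place when the top dish is taken.
- dispenser: Fixed steel dispenser, left or right. Origin: centre of its underside on the table; x along the dishes' length. Base 160 x 110 x 12 mm. An end guide at x = +-57 mm, 128 mm high, wraps 14 mm round the dish corners with 2.5 mm play; the middle 87 mm of both long sides is open for fingers. Top dish's underside is about 113 mm up: lift it straight 30 mm or more before moving aside.
- scale_top (a point): Centre of the upper face of the weighing scale's flat steel platform, 60 mm above the table; the face is 170 mm along x (the long side) by 115 mm along y. The white scale body beneath is 200 x 150 mm. The scale is fixed, and the platform does not move.
There are look-alikes about, which are no part of the job. What is shaped like the part that bears scale_top but pink is not meant.

How it is judged:
At the end, for the whole second after the job is handed in: The former top dish stands upright, at rest, on the scale platform: centres within 20 mm, lengths within 15 degrees; the next dish lies level in the dispenser, within 15 mm of its middle, lifted to the top place (centre 115 to 148 mm above the table) (horizontal distance between dish_top_mid and scale_top below 0.02 m and z of dish_top_mid in the frame of scale_top between 0.012 and 0.022 m and angle between dish_top_mid's own z axis and vertical below 0.1 rad and angle between the x axis of dish_top_mid and the x axis of scale_top, either way round below 0.26 rad and linear speed of dish_top below 0.02 m/s and horizontal distance between dish_next_mid and dispenser below 0.015 m and z of dish_next_mid in the frame of dispenser between 0.115 and 0.148 m and angle between dish_next_mid's own z axis and vertical below 0.15 rad); the robot touches nothing.
It fails at once if the dish is dropped: it falls free of the fingers at more than 0.7 m/s (a fall of about 25 mm) (linear speed of dish_top above 0.7 m/s and contact force between the fingers and dish_top below 0.05 N).
It also fails if it takes over 40 s, if anything falls off the work surface, if the arm or the gripper's body presses on something with over 40 N, if the wrist force passes 120 N, or if a joint passes its speed limit or range.

## Working session

There is one attempt and no reset: what is moved stays moved. The work goes in short steps, Python scripts to look and compute and a tool call to move; the robot and the scene stay as the last step left them, time stands still between calls to the robot, and variables do not carry over. Pictures are saved under pics/ and viewed, about 8 in all and at most 12, crops included, and the job is handed in when it is done.

Besides the shell and the picture viewer there is one more tool, called after ">>>" as name(argument=value, ...), one argument or row to a line, values as JSON. servo_tool: Moves the arm, as the interface text tells. Shift numbers are shares of 0.03 m and turn numbers shares of 2 rad, none past 1 either way. Its arguments: {"type":"object","properties":{"series":{"type":"array"},"claw":{"type":"number"}},"required":["series"]}

```bash
mkdir -p pics; cat > h.py <<'E'
from bench import *
import numpy as np, cv2
def snap(n,f):
    s=snapshot(n); cv2.imwrite('pics/'+f,s['color'][:,:,::-1]); np.savez('pics/'+f+'.npz',**{k:s[k] for k in('fx','fy','cx','cy','D','pose')}); return s
def load(f): return np.load('pics/'+f+'.npz')
def K(s): return np.array([[s['fx'],0,s['cx']],[0,s['fy'],s['cy']],[0,0,1]],float)
def pt(s,uv,z):
    n=cv2.undistortPoints(np.array([[uv]],float),K(s),np.array(s['D'],float)).ravel()
    P=np.array(s['pose']); d=P[:3,:3]@[n[0],n[1],1]; o=P[:3,3]; return o+d*(z-o[2])/d[2]
def proj(s,p):
    P=np.linalg.inv(s['pose']); r,_=cv2.Rodrigues(P[:3,:3])
    return cv2.projectPoints(np.array(p,float).reshape(-1,1,3),r,P[:3,3],K(s),np.array(s['D'],float))[0].reshape(-1,2)
E
python3 - <<'E'
from h import *
for n in('top','scene'):
    s=snap(n,n+'0.png'); print(n,np.round(s['pose'],3).tolist(),s['fx'])
o=get_obs(); print(o['t'],o['tool_pos'],np.round(o['eef_rot'],3).tolist(),o['gripper_width'])
E
```

```text
top [[0.012, -0.997, 0.079, 0.322], [-1.0, -0.011, 0.023, -0.047], [-0.022, -0.079, -0.997, 0.898], [0.0, 0.0, 0.0, 1.0]] 439.72783742932415
scene [[0.843, 0.427, -0.328, 0.769], [0.539, -0.676, 0.503, -0.566], [-0.007, -0.6, -0.8, 0.997], [0.0, 0.0, 0.0, 1.0]] 545.5942834584865
0.1 [ 0.25280052 -0.5708361   0.23824584] [[-0.914, -0.001, 0.405], [-0.405, 0.002, -0.914], [-0.0, -1.0, -0.002]] 0.08559166444311392
```

View pics/top0.png

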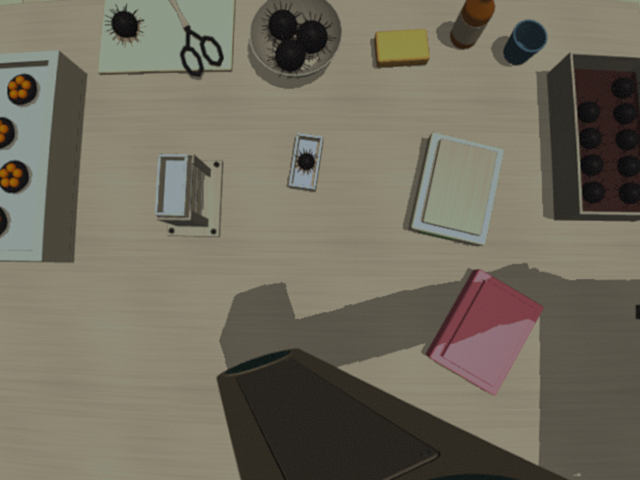

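View pics/scene0.png

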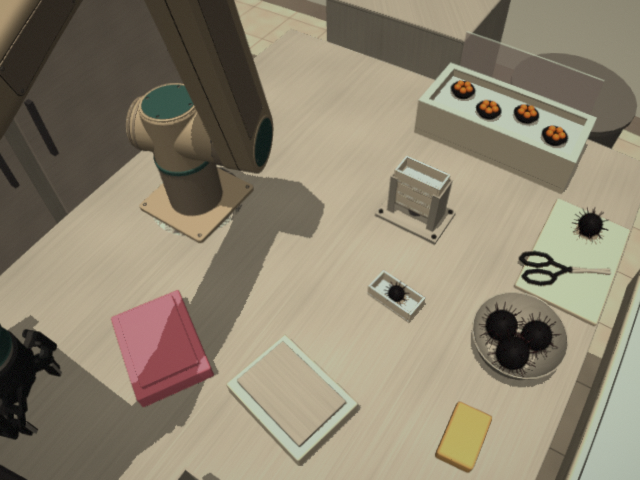

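The top view shows the dispenser around (185,195), with the scale's platform around (460,187). The pink look-alike is at (485,330) and the decoy dish at (305,163). I'll enlarge the two regions I need.

```bash
python3 - <<'E'
import cv2,numpy as np
i=cv2.imread('pics/top0.png'); a=i[140:250,145:235]; b=i[125:250,400:515]
a=cv2.resize(a,(360,440),interpolation=cv2.INTER_CUBIC);b=cv2.resize(b,None,fx=3.5,fy=3.5,interpolation=cv2.INTER_CUBIC)
c=np.zeros((440,770,3),np.uint8);c[:,:360]=a;c[:b.shape[0],365:365+b.shape[1]]=b;cv2.imwrite('pics/crop0.png',cv2.convertScaleAbs(c,alpha=1.3))
E
```

```text
(no output)
```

View pics/crop0.png

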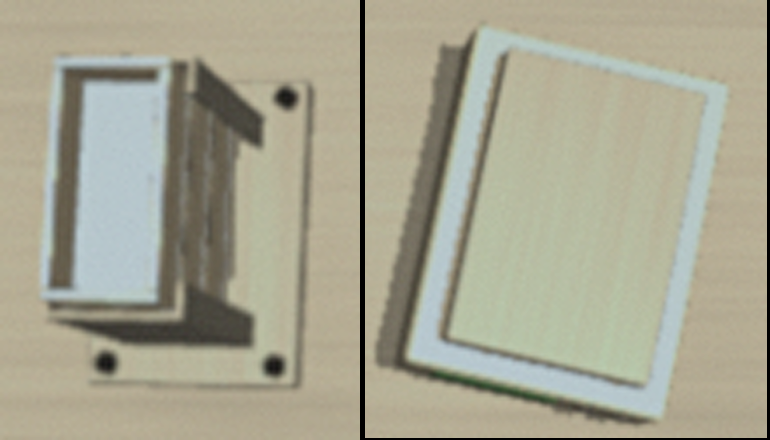

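The crop shows the dish rim at (57,57), (172,57), (160,302) and (42,300). The platform corners are at (508,50), (706,97), (646,385) and (445,340), and the dispenser base corners at (310,83), (298,385) and (90,383).

```bash
python3 - <<'E'
from h import *
s=load('top0.png')
def rep(n,c,f,z):
    p=np.array([pt(s,f(u),z)[:2] for u in c]); print(n,p.round(4).tolist(),'mean',p.mean(0).round(4),'sides',[round(float(np.hypot(*(p[i]-p[i-1]))),4) for i in range(len(p))])
    return p
fa=lambda u:(u[0]/4+145-.4,u[1]/4+140-.4); fb=lambda u:((u[0]-365)/3.5+400-.4,u[1]/3.5+125-.4)
p=rep('dish',[(57,57),(172,57),(160,302),(42,300)],fa,.147); d=p[0]-p[3]+p[1]-p[2]; print(np.arctan2(d[1],d[0]))
p=rep('base',[(310,83),(298,385),(90,383)],fa,.012); print((p[0]+p[2])/2); d=p[0]-p[1];print(np.arctan2(d[1],d[0]))
p=rep('plat',[(508,50),(706,97),(646,385),(445,340)],fb,.06); d=p[0]-p[3]+p[1]-p[2]; print(np.arctan2(d[1],d[0]))
E
```

```text
dish [[0.5319, 0.2608], [0.5316, 0.2082], [0.4221, 0.2088], [0.4227, 0.2621]] mean [0.4771 0.2349] sides [0.1093, 0.0526, 0.1096, 0.0533]
-0.008868387446101689
base [[0.5553, 0.1802], [0.3978, 0.181], [0.3978, 0.2901]] mean [0.4503 0.2171] sides [0.1921, 0.1574, 0.109]
[0.47652096 0.23512273]
-0.005614876465334104
plat [[0.5888, -0.2598], [0.5638, -0.3713], [0.4014, -0.3334], [0.425, -0.2225]] mean [ 0.4947 -0.2968] sides [0.168, 0.1143, 0.1668, 0.1134]
-0.226520293884165
```

Dish and base centres agree within 1 mm and the sizes match. The dispenser is at (0.477, 0.235) with yaw about -0.007, and the scale at (0.495, -0.297) with yaw -0.2265. The tool needs world yaw ≈ 0 because of joint 6's range, so I turn it first and then travel.

>>> servo_tool(
  series=[
    [0,0,0,0,-0.06,0],
    [0,0,0,0,-0.06,0],
    [0,0,0,0,-0.06,0],
    [0,0,0,0,-0.06,0],
    [0,0,0,0,-0.06,0],
    [0,0,0,0,-0.06,0],
    [0,0,0,0,-0.06,0],
    [0,0,0,0,-0.06,0],
    [0,0,0,0,-0.06,0],
    [0,0,0,0,-0.06,0],
  ],
  claw=1,
)

```text
t: 0.93
tool_pos: [0.2529, -0.571, 0.2386]
eef_rot: [[0.052, -0.0, 0.999], [-0.999, 0.001, 0.052], [-0.001, -1.0, -0.0]]
contact_force: [-0.4, -0.5, -0.9]
gripper_width: 0.0853
```

>>> servo_tool(
  series=[
    [0,0,0,0,-0.06,0],
    [0,0,0,0,-0.06,0],
    [0,0,0,0,-0.06,0],
    [0,0,0,0,-0.06,0],
    [0,0,0,0,-0.06,0],
    [0,0,0,0,-0.06,0],
    [0,0,0,0,-0.06,0],
    [0,0,0,0,-0.06,0],
    [0,0,0,0,-0.06,0],
    [0,0,0,0,-0.06,0],
  ],
)

```text
t: 1.77
tool_pos: [0.2529, -0.5711, 0.2386]
eef_rot: [[0.95, -0.0, 0.313], [-0.313, 0.001, 0.95], [-0.001, -1.0, 0.001]]
contact_force: [0.7, 0.1, 0.4]
gripper_width: 0.0853
```

>>> servo_tool(
  series=[
    [0,0,0,0,-0.06,0],
    [0,0,0,0,-0.06,0],
    [0,0,0,0,-0.038,0],
    [0,0,0,0,0,0],
  ],
)

```text
t: 2.1
tool_pos: [0.2529, -0.5711, 0.2386]
eef_rot: [[1.0, -0.0, 0.008], [-0.008, 0.001, 1.0], [-0.0, -1.0, 0.001]]
contact_force: [-0.0, 0.6, 0.2]
gripper_width: 0.0854
```

```bash
python3 -c "
from bench import *
o=get_obs();print(o['t'],o['tool_pos'],o['eef_rot'].tolist() if hasattr(o['eef_rot'],'tolist') else o['eef_rot'],o['joint_pos'],o['contact_force'])"
```

```text
2.1 [ 0.25290304 -0.57105505  0.23864191] [[0.9999711674247915, -0.00038666909074729246, 0.0075838516674445544], [-0.007583361127243417, 0.0012546945080795136, 0.9999704587515098], [-0.0003961730850968354, -0.9999991381139812, 0.0012517260806539003]] [-1.25735503e+00  2.76827750e-01 -2.72597645e-02  1.26802160e+00
  1.90352381e-05 -1.24977136e+00] [-0.02827222  0.55899395  0.19809584]
```

>>> servo_tool(
  series=[
    [0.242,0,0.9,0,0,0],
    [0.242,0,0.9,0,0,0],
    [0.242,0,0.9,0,0,0],
    [0.242,0,0.9,0,0,0],
    [0.242,0,0.9,0,0,0],
    [0.242,0,0.9,0,0,0],
    [0.242,0,0.9,0,0,0],
    [0.242,0,0.9,0,0,0],
    [0.242,0,0.9,0,0,0],
    [0.242,0,0.9,0,0,0],
  ],
)

```text
t: 2.93
tool_pos: [0.3279, -0.3006, 0.2391]
eef_rot: [[1.0, -0.0, 0.011], [-0.011, 0.0, 1.0], [-0.0, -1.0, 0.0]]
contact_force: [0.5, 0.5, 0.7]
gripper_width: 0.0858
```

>>> servo_tool(
  series=[
    [0.242,0,0.9,0,0,0],
    [0.242,0,0.9,0,0,0],
    [0.242,0,0.9,0,0,0],
    [0.242,0,0.9,0,0,0],
    [0.242,0,0.9,0,0,0],
    [0.242,0,0.9,0,0,0],
    [0.242,0,0.9,0,0,0],
    [0.242,0,0.9,0,0,0],
    [0.242,0,0.9,0,0,0],
    [0.242,0,0.9,0,0,0],
  ],
)

```text
t: 3.77
tool_pos: [0.4028, -0.0314, 0.2392]
eef_rot: [[1.0, 0.0, 0.011], [-0.011, -0.0, 1.0], [0.0, -1.0, -0.0]]
contact_force: [-0.5, -0.5, -0.4]
gripper_width: 0.0853
```

>>> servo_tool(
  series=[
    [0.242,0,0.9,0,0,0],
    [0.242,0,0.9,0,0,0],
    [0.242,0,0.9,0,0,0],
    [0.242,0,0.9,0,0,0],
    [0.242,0,0.9,0,0,0],
    [0.242,0,0.9,0,0,0],
    [0.242,0,0.9,0,0,0],
    [0.242,0,0.9,0,0,0],
    [0.242,0,0.8,0,0,0],
    [0,0,0,0,0,0],
  ],
)

```text
t: 4.6
tool_pos: [0.4716, 0.2101, 0.2391]
eef_rot: [[1.0, 0.001, 0.007], [-0.007, 0.002, 1.0], [0.001, -1.0, 0.002]]
contact_force: [0.6, 0.0, 0.8]
gripper_width: 0.0854
```

```bash
python3 - <<'E'
from h import *
s=snap('wrist','w1.png'); o=get_obs(); print(o['tool_pos'],o['contact_force'],np.round(s['pose'],3).tolist())
a=-.007;c,n=np.cos(a),np.sin(a)
q=[[.477+c*x-n*y,.235+n*x+c*y,.147] for x in(-.055,.055) for y in(-.027,.027)]
print(proj(s,q).round(0).tolist())
E
```

```text
[0.47064167 0.20826262 0.23891499] [-0.14706036 -0.7434746  -0.55106303] [[0.007, 0.949, 0.315, 0.391], [1.0, -0.007, -0.0, 0.211], [0.002, 0.315, -0.949, 0.374], [0.0, 0.0, 0.0, 1.0]]
[[317.0, 162.0], [412.0, 162.0], [318.0, 331.0], [399.0, 331.0]]
```

View pics/w1.png

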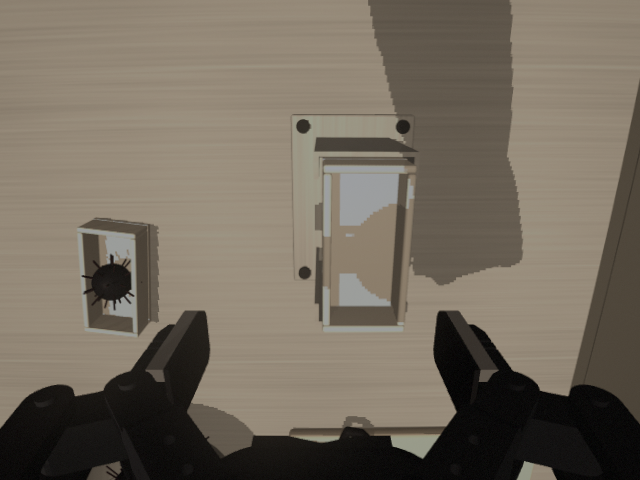

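The wrist view shows the dish rim at about (321,165), (415,163), (322,331) and (405,331), roughly 4 px (2 mm) to +y of the prediction. I'll aim for (0.477, 0.2365).

>>> servo_tool(
  series=[
    [0.1,0,0.47,0,0,0],
    [0.11,0,0.47,0,0,0],
    [0,0,0,0,0,0],
    [0,0,0,0,0,0],
    [0,0,0,0,0,0],
  ],
)

```text
t: 5.07
tool_pos: [0.4768, 0.2345, 0.2393]
eef_rot: [[1.0, -0.0, 0.009], [-0.009, -0.0, 1.0], [-0.0, -1.0, -0.0]]
contact_force: [0.8, -0.3, -1.1]
gripper_width: 0.0854
```

>>> servo_tool(
  series=[
    [0,0.46,0.05,0,0,0],
    [0,0.46,0,0,0,0],
    [0,0.46,0,0,0,0],
    [0,0.46,0,0,0,0],
    [0,0.46,0,0,0,0],
    [0,0.46,0,0,0,0],
    [0,0.46,0,0,0,0],
    [0,0.46,0,0,0,0],
    [0,0,0,0,0,0],
    [0,0,0,0,0,0],
  ],
)

```text
t: 5.9
tool_pos: [0.4761, 0.2355, 0.1284]
eef_rot: [[1.0, -0.002, 0.01], [-0.01, -0.001, 1.0], [-0.002, -1.0, -0.001]]
contact_force: [-0.0, -0.2, 0.6]
gripper_width: 0.0853
```

```bash
python3 - <<'E'
from h import *
s=snap('scene','s1.png'); o=get_obs(); print(o['tool_pos'],o['contact_force'])
i=cv2.imread('pics/s1.png')[110:250,350:490]; cv2.imwrite('pics/s1c.png',cv2.resize(i,(560,560),interpolation=cv2.INTER_CUBIC))
E
```

```text
[0.47701816 0.23587368 0.12928458] [ 0.21384986 -0.90780827  0.61412754]
```

View pics/s1c.png

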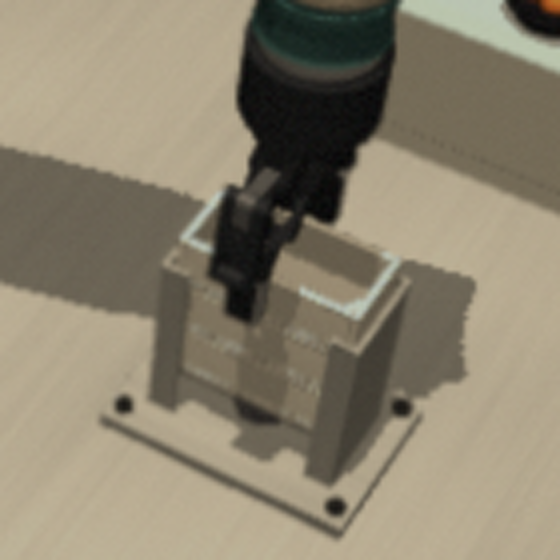

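The fingers straddle the dish at mid-length, with the tips at about (240,315), near the level of the dish's lower half. Now I close.

>>> servo_tool(
  series=[
    [0,0,0,0,0,0],
    [0,0,0,0,0,0],
    [0,0,0,0,0,0],
    [0,0,0,0,0,0],
    [0,0,0,0,0,0],
    [0,0,0,0,0,0],
    [0,0,0,0,0,0],
    [0,0,0,0,0,0],
    [0,0,0,0,0,0],
    [0,0,0,0,0,0],
  ],
  claw=0,
)

```text
t: 6.78
tool_pos: [0.4771, 0.2363, 0.129]
eef_rot: [[1.0, 0.0, 0.009], [-0.009, -0.0, 1.0], [0.0, -1.0, -0.0]]
contact_force: [1.3, 0.5, -0.5]
gripper_width: 0.053
```

>>> servo_tool(
  series=[
    [0,-0.15,0,0,0,0],
    [0,-0.15,0,0,0,0],
    [0,-0.2,0,0,0,0],
    [0,-0.3,0,0,0,0],
    [0,-0.3,0,0,0,0],
    [0,-0.3,0,0,0,0],
    [0,-0.3,0,0,0,0],
    [0,-0.3,0,0,0,0],
    [0,0,0,0,0,0],
    [0,0,0,0,0,0],
  ],
)

```text
t: 7.62
tool_pos: [0.4776, 0.2365, 0.1899]
eef_rot: [[1.0, 0.002, 0.009], [-0.009, 0.001, 1.0], [0.002, -1.0, 0.001]]
contact_force: [-0.5, -0.6, -2.0]
gripper_width: 0.0524
```

>>> servo_tool(
  series=[
    [0,-0.4,0,0,0,0],
    [0,-0.4,0,0,0,0],
    [0,-0.4,0,0,0,0],
    [0,-0.4,0,0,0,0],
    [0,-0.4,0,0,0,0],
    [0,-0.3,0,0,0,0],
    [0,0,0,0,0,0],
    [0,0,0,0,0,0],
  ],
)

```text
t: 8.28
tool_pos: [0.4775, 0.2364, 0.2586]
eef_rot: [[1.0, 0.001, 0.009], [-0.009, 0.001, 1.0], [0.001, -1.0, 0.001]]
contact_force: [1.1, 0.7, -1.6]
gripper_width: 0.053
```

```bash
python3 - <<'E'
from h import *
s=snap('scene','s2.png'); o=get_obs(); print(o['tool_pos'],o['contact_force'],o['wrist_torque'],o['joint_pos'])
i=cv2.imread('pics/s2.png')[70:250,330:510]; cv2.imwrite('pics/s2c.png',cv2.resize(i,(576,576),interpolation=cv2.INTER_CUBIC))
E
```

```text
[0.476894   0.23622434 0.25781738] [-0.6466026  -0.07456946 -1.55939513] [ 0.00476143  0.04488644 -0.02720992] [ 3.38420775e-01  1.02488904e-01 -1.99096904e-01  1.26930617e+00
 -7.26804836e-06  3.47219532e-01]
```

View pics/s2c.png

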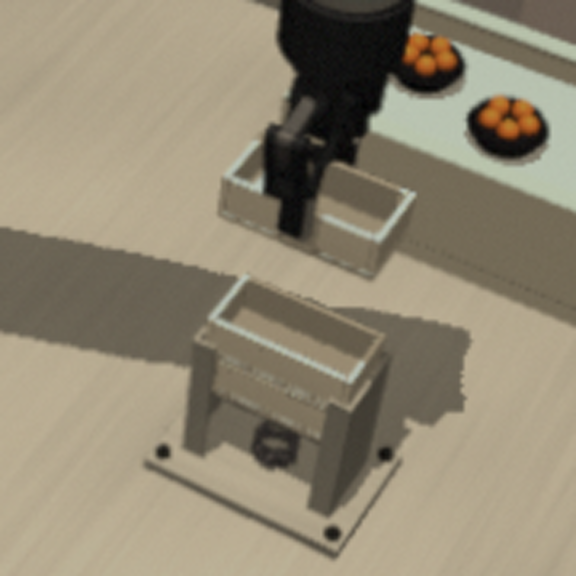

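The dish is held level above the dispenser, and the next dish has risen to the top place and lies level. Now I turn to the scale's yaw and carry the dish over.

>>> servo_tool(
  series=[
    [0,0,0,0,0.015,0],
    [0,0,0,0,0.03,0],
    [0,0,0,0,0.03,0],
    [0,0,0,0,0.024,0],
    [0,0,0,0,0.01,0],
    [0.057,0,-0.215,0,0,0],
    [0.114,0,-0.43,0,0,0],
    [0.172,0,-0.644,0,0,0],
    [0.229,0,-0.859,0,0,0],
    [0.229,0,-0.859,0,0,0],
  ],
)

```text
t: 9.17
tool_pos: [0.4797, 0.1413, 0.2577]
eef_rot: [[0.975, -0.0, 0.223], [-0.223, -0.001, 0.975], [-0.0, -1.0, -0.001]]
contact_force: [0.2, -0.7, -0.9]
gripper_width: 0.0528
```

>>> servo_tool(
  series=[
    [0.229,0,-0.859,0,0,0],
    [0.229,0,-0.859,0,0,0],
    [0.229,0,-0.859,0,0,0],
    [0.229,0,-0.859,0,0,0],
    [0.229,0,-0.859,0,0,0],
    [0.229,0,-0.859,0,0,0],
    [0.229,0,-0.859,0,0,0],
    [0.229,0,-0.859,0,0,0],
    [0.229,0,-0.859,0,0,0],
    [0.229,0,-0.859,0,0,0],
  ],
)

```text
t: 10.0
tool_pos: [0.488, -0.1258, 0.2578]
eef_rot: [[0.974, -0.001, 0.225], [-0.225, -0.0, 0.974], [-0.0, -1.0, -0.0]]
contact_force: [0.7, 0.1, -2.5]
gripper_width: 0.0528
```

>>> servo_tool(
  series=[
    [0.229,0,-0.859,0,0,0],
    [0.229,0,-0.859,0,0,0],
    [0.229,0,-0.859,0,0,0],
    [0.229,0,-0.859,0,0,0],
    [0.229,0,-0.859,0,0,0],
    [0.172,0,-0.644,0,0,0],
    [0.114,0,-0.43,0,0,0],
    [0.057,0,-0.215,0,0,0],
    [0,0,0,0,0,0],
    [0,0,0,0,0,0],
  ],
)

```text
t: 10.83
tool_pos: [0.4944, -0.2964, 0.2577]
eef_rot: [[0.974, -0.001, 0.225], [-0.225, 0.001, 0.974], [-0.001, -1.0, 0.001]]
contact_force: [0.4, 0.5, -2.3]
gripper_width: 0.053
```

```bash
python3 - <<'E'
from h import *
s=snap('wrist','w3.png'); o=get_obs(); print(o['tool_pos'],np.round(o['eef_rot'],3).tolist(),o['contact_force'],o['gripper_width'])
c,n=np.cos(-.2265),np.sin(-.2265)
print(proj(s,[[.495+c*x-n*y,-.297+n*x+c*y,.06] for x in(-.085,.085) for y in(-.0575,.0575)]).round(0).tolist())
E
```

```text
[ 0.49452904 -0.29590907  0.2577588 ] [[0.975, -0.001, 0.224], [-0.224, 0.001, 0.975], [-0.001, -1.0, 0.001]] [-0.53586159  0.29975191 -2.01850548] 0.052605164210745216
[[248.0, 101.0], [392.0, 101.0], [259.0, 294.0], [382.0, 294.0]]
```

View pics/w3.png

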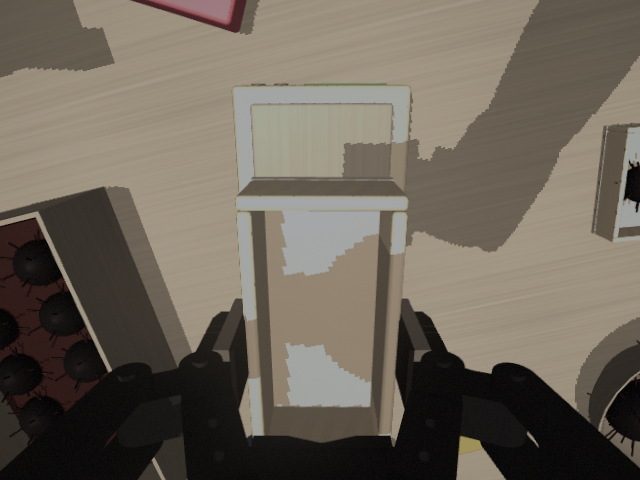

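The platform's near edge is at (252..392, 104), within 3 px of the prediction. The dish is square to it and level. I lower fast to about 12 mm above contact, then slowly.

>>> servo_tool(
  series=[
    [0,0.3,0,0,0,0],
    [0,0.7,0,0,0,0],
    [0,0.9,0,0,0,0],
    [0,0.9,0,0,0,0],
    [0,0.9,0,0,0,0],
    [0,0.9,0,0,0,0],
    [0,0.7,0,0,0,0],
    [0,0.37,0,0,0,0],
    [0,0,0,0,0,0],
    [0,0,0,0,0,0],
  ],
)

```text
t: 11.72
tool_pos: [0.4948, -0.2961, 0.0876]
eef_rot: [[0.975, -0.001, 0.224], [-0.224, 0.001, 0.975], [-0.001, -1.0, 0.0]]
contact_force: [0.6, 0.4, -1.3]
gripper_width: 0.0527
```

>>> servo_tool(
  series=[
    [0,0.1,0,0,0,0],
    [0,0.1,0,0,0,0],
    [0,0.08,0,0,0,0],
    [0,0,0,0,0,0],
    [0,0,0,0,0,0],
  ],
)

```text
t: 12.13
tool_pos: [0.4951, -0.297, 0.0798]
eef_rot: [[0.974, 0.0, 0.225], [-0.225, -0.0, 0.974], [0.001, -1.0, -0.0]]
contact_force: [-0.1, -0.4, -1.2]
gripper_width: 0.0525
```

>>> servo_tool(
  series=[
    [0,0.04,0,0,0,0],
    [0,0.04,0,0,0,0],
    [0,0,0,0,0,0],
    [0,0,0,0,0,0],
  ],
)

```text
t: 12.47
tool_pos: [0.4952, -0.2972, 0.0783]
eef_rot: [[0.974, 0.001, 0.225], [-0.225, -0.001, 0.974], [0.001, -1.0, -0.001]]
contact_force: [-2.1, 1.4, 6.5]
gripper_width: 0.053
```

>>> servo_tool(
  series=[
    [0,0.04,0,0,0,0],
    [0,0,0,0,0,0],
    [0,0,0,0,0,0],
  ],
)

```text
t: 12.72
tool_pos: [0.4953, -0.2972, 0.0782]
eef_rot: [[0.974, 0.001, 0.225], [-0.225, -0.001, 0.974], [0.001, -1.0, -0.001]]
contact_force: [-4.4, 3.3, 11.7]
gripper_width: 0.0527
```

The dish is in contact, with the force rising to 12 N. I ease off 1 mm, open, then retreat.

>>> servo_tool(
  series=[
    [0,-0.04,0,0,0,0],
    [0,0,0,0,0,0],
  ],
)

```text
t: 12.88
tool_pos: [0.4953, -0.2972, 0.0783]
eef_rot: [[0.974, 0.001, 0.225], [-0.225, -0.001, 0.974], [0.001, -1.0, -0.001]]
contact_force: [-1.2, 2.0, 7.2]
gripper_width: 0.0525
```

>>> servo_tool(
  series=[
    [0,0,0,0,0,0],
    [0,0,0,0,0,0],
    [0,0,0,0,0,0],
    [0,0,0,0,0,0],
    [0,0,0,0,0,0],
    [0,0,0,0,0,0],
    [0,0,0,0,0,0],
    [0,0,0,0,0,0],
  ],
  claw=1,
)

```text
t: 13.55
tool_pos: [0.4949, -0.2968, 0.0769]
eef_rot: [[0.974, -0.0, 0.225], [-0.225, 0.0, 0.974], [-0.0, -1.0, 0.0]]
contact_force: [-0.1, -0.2, -0.6]
gripper_width: 0.0855
```

>>> servo_tool(
  series=[
    [0,-0.2,0,0,0,0],
    [0,-0.4,0,0,0,0],
    [0,-0.6,0,0,0,0],
    [0,-0.8,0,0,0,0],
    [0,-0.8,0,0,0,0],
    [0,-0.8,0,0,0,0],
    [0,-0.8,0,0,0,0],
    [0,-0.6,0,0,0,0],
    [0,-0.3,0,0,0,0],
    [0,0,0,0,0,0],
  ],
)

```text
t: 14.38
tool_pos: [0.4965, -0.298, 0.2398]
eef_rot: [[0.974, 0.005, 0.225], [-0.225, -0.004, 0.974], [0.006, -1.0, -0.003]]
contact_force: [0.6, -1.3, 0.3]
gripper_width: 0.0854
```

```bash
python3 - <<'E'
from h import *
o=get_obs(); print(o['t'],o['tool_pos'],o['contact_force'],o['gripper_width'])
a=snap('scene','s4.png')['color']; b=snap('wrist','w4.png')['color']
c=np.zeros((600,800,3),np.uint8); c[:300,:400]=cv2.resize(a,(400,300)); c[:300,400:]=cv2.resize(a[120:270,340:540],(400,300)); c[300:,:400]=cv2.resize(b,(400,300)); c[300:,400:]=cv2.resize(a[310:475,200:420],(400,300))
cv2.imwrite('pics/fin.png',c[:,:,::-1])
E
```

```text
14.3833 [ 0.49648189 -0.29803179  0.23981677] [ 0.55176079 -1.32365258  0.26377869] 0.0853848279943317
```

View pics/fin.png

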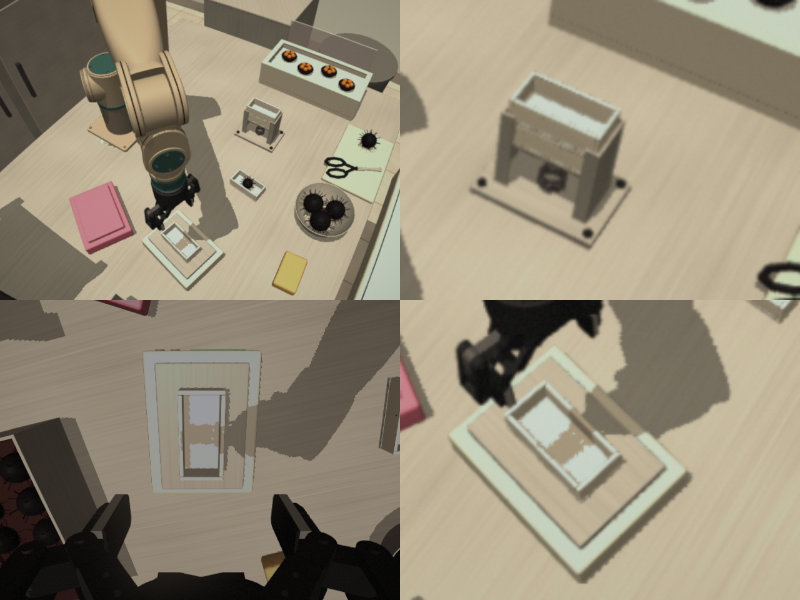

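The final view shows the dish upright and parallel on the platform, the next dish level at the top of the guides, and the gripper clear. I'll check the numbers before handing in.

```bash
python3 - <<'E'
from h import *
s=load('w4.png'); f=lambda u:(u[0]*1.6,(u[1]-300)*1.6)
r=lambda c,z:np.mean([pt(s,f(u),z)[:2] for u in c],0).round(4)
print('dish',r([(179,391),(226,391),(180,478),(222,478)],.094),'plat',r([(155,363),(250,363),(160,489),(239,489)],.06))
s=load('s4.png'); g=lambda u:(340+(u[0]-400)/2,120+u[1]/2)
for z in(.13,.147,.16): print(z,r.__call__ and np.mean([pt(s,g(u),z)[:2] for u in[(531,73),(621,101),(598,138),(510,102)]],0).round(4))
E
```

```text
dish [ 0.4947 -0.2961] plat [ 0.4962 -0.2974]
0.13 [0.4728 0.2575]
0.147 [0.4786 0.2414]
0.16 [0.483 0.229]
```

```bash
python3 -c "
from bench import *
print(hand_in())"
```

```text
the job is handed in; nothing more can be done
None
```

I took the top dish from the dispenser and set it down on the middle of the scale's platform. I then backed the gripper off and handed the job in at about 14.4 s of the 40 s allowed. No verdict is reported, so these are my own last checks:

- **Dish on the scale:** it stands upright, with its centre about 2 mm from the platform's and its length along the platform's long side. It touched down slowly, pressing about 12 N at most before I released it.
- **Next dish:** it lies level in the dispenser. Its rim is about 150 mm up, which puts its centre near 135 mm, inside the 115–148 mm wanted. That height comes from a single camera view, so it is good to roughly 5–10 mm.
- **Gripper:** it is open and about 160 mm above where it let go, touching nothing. The last force reading was near zero.

No check failed. The only disagreement was about 2 mm between the overhead and wrist camera positions of the dish in the dispenser, within the stated calibration.

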